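# Stack the gear tray on its bottom frame

## Task

Put the wide legged gear tray onto the bottom frame of the stack: take it by its carrying bar and lower it so that all four corner legs sit fully home in the four corner cups, and only let go once it is down. Leave the narrow tray, whose legs do not fit, where it stands.

Things in the scene. Friction and masses are not known exactly. Their poses are not given: they have to be found in the camera images.
- wide_handle (a point): Centre of the wide gear tray's carrying bar, 122 mm above its leg tips; x along the bar, y across, z up. Bar 100 mm long, 18 mm thick, 20 mm high, on two end uprights (80 mm free between them), over the middle of the tray. Grey gear modules on the tray reach to 42 mm below this point. Both ends are alike.
- wide: The wide gear tray, loose: dark steel, 184 mm (x) by 144 mm (y), 132 mm tall with its bar, 0.5 to 0.8 kg. Origin: middle, level with the leg tips; x along the bar. Four round aluminium legs, 20 mm across, tapered to 12 mm at the tips, reach 60 mm below the tray, 80 mm either way in x and 60 mm in y from the middle. Starts standing on the table.
- narrow_handle (a point): The narrow gear tray, a bystander of the same make, 100 mm (x) by 144 mm (y), 132 mm tall; its legs are only 38 mm either way in x from the middle and do not fit the bottom frame. This point: centre of its carrying bar, 122 mm above the leg tips, x along the bar.
- bottom_floor (a point): Bottom frame, fixed: dark steel plate 216 (x) by 176 mm (y), a square open aluminium cup at each corner, centred 80 mm in x and 60 mm in y either way, 44 mm wide inside, 30 mm deep. This point: middle of the plate's top, level with the cup floors. Seated, the wide tray's bar centre is 122 mm above it, x along x (either way round). A small battery, 30 mm high, lies between the cups, clear under the tray.
There are look-alikes about, which are no part of the job. What is shaped like the wide but red is not meant.

How it is judged:
On the way:
1. the wide tray, still held, is lowered over the bottom frame until its legs are well down in the cups (less than 15 mm above the cup floors) (horizontal distance between wide_handle and bottom_floor below 0.025 m and angle between the x axis of wide_handle and the x axis of bottom_floor, either way round below 0.3 rad and z of wide_handle in the frame of bottom_floor between 0.11 and 0.137 m and contact force between the fingers and wide above 1 N), for 0.1 s.
At the end, for the whole second after the job is handed in: The wide tray stands at rest and level (within 4.5 degrees) with all four legs on the cup floors of the bottom frame (height within 7 mm, middle within 25 mm, long directions within 17 degrees), let go; the narrow tray is within 30 mm of where it stood (horizontal distance between wide_handle and bottom_floor below 0.025 m and angle between the x axis of wide_handle and the x axis of bottom_floor, either way round below 0.3 rad and z of wide_handle in the frame of bottom_floor between 0.115 and 0.129 m and angle between wide_handle's own z axis and vertical below 0.08 rad and linear speed of wide below 0.02 m/s and contact force between the fingers and wide below 0.1 N and distance of narrow_handle from where it was at the start of the episode below 0.03 m); the robot touches nothing.
It fails at once if the narrow tray is moved more than 30 mm from where it stood (distance of narrow_handle from where it was at the start of the episode above 0.03 m).
It also fails if it takes over 48 s, if anything falls off the work surface, if the arm or the gripper's body presses on something with over 40 N, if the wrist force passes 120 N, or if a joint passes its speed limit or range.

## Robot

A 7-joint arm with a two-finger parallel gripper is mounted at the origin on the work surface. World frame = base frame: x ahead of the robot, y to its left, z up, the work surface at z = 0. Lengths are in m, angles in rad, forces in N, time in s.
With the tool pointing down it reaches from about 0.35 to 0.9 m from the base axis. Payload 8.1 kg.
Tool frame: the origin (TCP) lies at the very end of the fingers, on their centre line; the grasp point (between the pads) lies 19 mm behind it (grasp_offset is the distance from the TCP to the grasp point, in m); z points along the fingers, y is the line along which they close (so a half turn about z gives the same grasp; the last joint's range is limited). The gripper opens to 92 mm and grips with 3 to 60 N. Pads are 19 mm wide; open, the fingers measure 130 mm over their backs; the gripper's body (75 mm by 190 mm) begins 47 mm behind the grasp point.
Start: joints at [-1.391, 0.434, 0.025, 1.573, -0.012, 1.134, -0.075], TCP at [0.174, 0.6, 0.227] pointing down, gripper open.
Joint ranges: [-2.62, 2.62], [-0.44, 2.09], [-1.27, 1.32], [0.08, 2.57], [-1.32, 4.46], [0.12, 2], [-2.74, 2.74]. Speed limits (rad/s): [2.22, 2.22, 3.01, 3.01, 3.14, 3.14, 3.14].

## Interface

Orientations are given as a rotation vector (axis times angle).
In Python, from cell import observe, get_image, camera_params, sign_off, silhouettes, grasp_offset gives the robot as it stands. The module is installed in compiled form; this text tells all that it offers.
- The arm moves only by the tool jog_arm, never from a script. Its argument "motion" is a list that holds one entry, the list of rows, each a list of 7 numbers: the shift along the tool's x, y, z in m, then the turn, a rotation vector about the tool's x, y, z in rad, then the closure, from -1 (fully open) to 1 (shut), so that 0 is half open. In form: [[[dx, dy, dz, wx, wy, wz, hand], ...]]. A call has 1 to 10 rows; each row is the pose to reach, as a shift and turn from the pose commanded when the call began, along the tool's axes at that moment; what a row does not reach only later rows make up. A row lasts 1/12 s, in which the tool goes at most 41.7 mm and 7.16 degrees, less where a joint would pass 70% of its speed; a pose out of reach is approached as far as the arm can. A call with a gripper value outside its range is refused whole. The fingers move at their own pace and stop on an object; "force" is the grip in N (left out, the last holds). Time passes only in rows, so rows that repeat a pose let the fingers close. It gives the time, the measured TCP pose, the force, the opening and the grip force at its end, in the units of the state.
- observe(): the state, without advancing time (a new reading comes with each control period).
- get_image(name): name is "scene" or "side" or "wrist"; returns the picture (400x640x3 uint8, red, green, blue); there is no depth.
- camera_params(name): a dict with "vertical_fov" (degrees; the focal length in pixels is half the picture's height over the tangent of half this angle, whatever the lens; pixels are square), "cx", "cy" (the principal point, pixels), "T" (4x4, takes a point from camera to world coordinates). Camera axes: x right, y down, z forward; pixel columns grow to the right and rows downward; lengths in m; the calibration is good to about 2 mm. A picture is of the moment at which its call begins: read the wrist's pose just before it. camera_params takes no time and is no camera call; for the wrist camera it gives the pose at the moment of the call.
- sign_off(): hands the job in; it is judged then, once.
Trained networks look in the newest picture that a camera, given by its name, has taken for a name from the list of things; names that differ only in an ending like _2 or _b are one class to them, and where a whole thing is asked for, a point or a joint stands for the part that bears it (a point fixed in the world has none). Each returns a list of dicts, best first, with "p" (0 to 1); they miss things now and then, are a little off and sometimes report something else, mostly with a low value. They report only what shows in the picture. A call takes as long as a camera call. They do not tell look-alikes from the thing itself.
- silhouettes(query, camera): "mask" (400x640 bool, what is visible of it) and "pixel" ([column, row] in pixels, amid what is visible of it).
The state is a dict: "clock": time; "joints": joint angles; "dq": joint speeds; "joint_efforts": joint torques, N m; "position": TCP position; "ee_rot": TCP orientation; "force": force on the tool from outside, world axes, zero at the start; "ft_torque": the same for the moment, N m; "width": opening from 0.0 (shut) to 1.0 (fully open); "gripper_force": force on a finger pad.
Only numpy, scipy, OpenCV 4.12 (cv2) and the standard library are available. Lean on these libraries where they do the work, as an engineer would, in place of code of your own. Each camera call takes 0.05 s, during which the arm holds its last target. There are 200 camera calls.

## Working session

There is one attempt and no reset: what is moved stays moved. The work goes in short steps, Python scripts to look and compute and a tool call to move; the robot and the scene stay as the last step left them, time stands still between calls to the robot, and variables do not carry over. Pictures are saved under pics/ and viewed, at most 10 in all, crops included, and the job is handed in when it is done.

Besides the shell and the picture viewer there is one more tool, called after "Emit:" as name(argument=value, ...), one argument or row to a line, values as JSON. jog_arm: Moves the arm, as the interface text tells. Its arguments: {"type":"object","properties":{"motion":{"type":"array"},"force":{"type":"number"}},"required":["motion"]}

```bash
mkdir -p pics
python3 - <<'E'
from cell import *
import cv2, numpy as np
s=observe(); print(s['clock'],s['position'],s['ee_rot'],grasp_offset)
a=get_image("scene"); b=get_image("side")
np.savez('im.npz',a=a,b=b)
for n,im in(("scene",a),("side",b)):
    cv2.imwrite(f"pics/{n}0.png",im[:,:,::-1])
    p=camera_params(n);print(n,p['vertical_fov'],p['cx'],p['cy'],np.round(p['T'],3).tolist())
    for q in("wide","narrow_handle","bottom_floor","wide_handle"):
        try:
            for r in silhouettes(q,n): print(q,round(r['p'],2),np.round(r['pixel']),r['mask'].sum())
        except Exception as e: print(q,e)
E
```

```text
0.0 [0.17433271 0.59967914 0.22594829] [-4.42800789e-01 -3.11019150e+00  2.42959428e-03] 0.0188
scene 57.111019466261915 317.41571127153196 198.91175317838537 [[-0.024, 0.704, -0.71, 1.052], [1.0, 0.003, -0.03, -0.082], [-0.019, -0.71, -0.704, 0.777], [0.0, 0.0, 0.0, 1.0]]
wide 0.81 [156. 192.] 2641
wide 0.75 [244. 236.] 3579
wide 0.75 [260. 164.] 2231
narrow_handle 0.64 [503. 235.] 2521
bottom_floor 0.89 [380. 274.] 5386
wide_handle 0.91 [240. 236.] 3573
wide_handle 0.69 [160. 189.] 2698
wide_handle 0.62 [260. 160.] 2134
side 49.96441260941565 323.0421918691998 198.97704509939527 [[0.917, -0.305, 0.257, 0.099], [-0.399, -0.702, 0.59, -0.798], [-0.0, -0.644, -0.765, 0.996], [0.0, 0.0, 0.0, 1.0]]
wide 0.69 [366. 367.] 4292
wide 0.64 [374. 257.] 3572
wide 0.57 [266. 298.] 4455
narrow_handle 0.74 [287. 105.] 1072
bottom_floor 0.7 [341. 177.] 3001
wide_handle 0.75 [365. 368.] 4323
wide_handle 0.69 [262. 299.] 4415
wide_handle 0.6 [376. 258.] 3679
```

View pics/scene0.png

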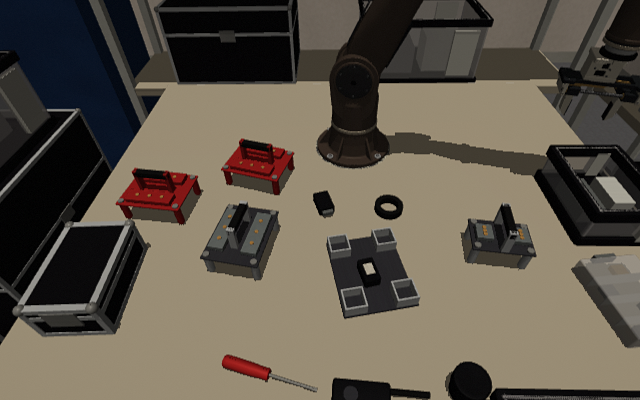

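View pics/side0.png

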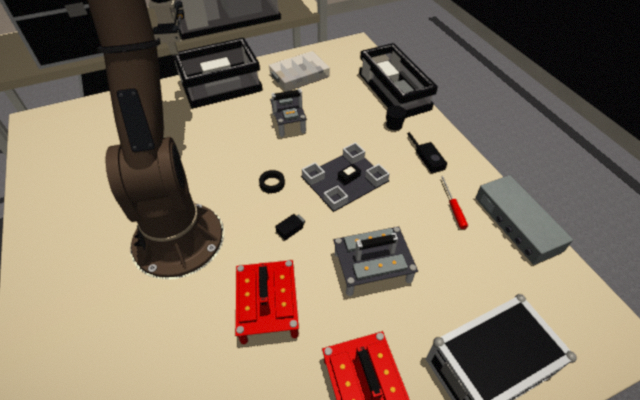

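Run:
```python
import cv2, numpy as np
d=np.load('im.npz');a,b=d['a'],d['b']
def c(im,x,y):
    r=cv2.resize(im[y:y+75,x:x+100],(400,300),interpolation=cv2.INTER_CUBIC)
    r=np.clip(r.astype(float)*1.5,0,255).astype(np.uint8)
    for k in range(0,100,10):
        cv2.line(r,(k*4,0),(k*4,5),(255,0,255),1); cv2.putText(r,str(x+k),(k*4,14),0,.3,(255,0,255),1)
    for k in range(0,75,10):
        cv2.line(r,(0,k*4),(5,k*4),(255,0,255),1); cv2.putText(r,str(y+k),(6,k*4+4),0,.3,(255,0,255),1)
    return r
m=np.vstack([np.hstack([c(a,195,198),c(a,325,228)]),np.hstack([c(b,325,222),c(b,297,140)])])
cv2.imwrite('pics/crop.png',m[:,:,::-1])
```

```text
(no output)
```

View pics/crop.png

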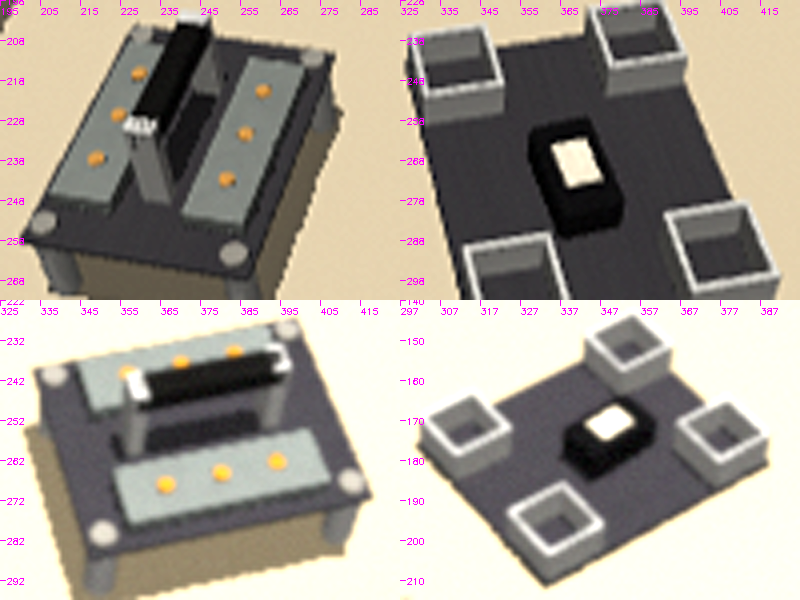

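```bash
cat > h.py <<'E'
import numpy as np
from cell import camera_params
def ray(p,u):
    f=200/np.tan(np.radians(p['vertical_fov']/2))
    d=p['T'][:3,:3]@np.array([(u[0]-p['cx'])/f,(u[1]-p['cy'])/f,1]); return p['T'][:3,3],d/np.linalg.norm(d)
def tri(rs):
    A=0;b=0
    for o,d in rs:
        M=np.eye(3)-np.outer(d,d);A=A+M;b=b+M@o
    x=np.linalg.solve(A,b); return x,max(np.linalg.norm((np.eye(3)-np.outer(d,d))@(x-o)) for o,d in rs)
def onz(p,u,z):
    o,d=ray(p,u); return o+d*(z-o[2])/d[2]
E
python3 - <<'E'
from h import *
p={n:camera_params(n) for n in("scene","side")}
for k in p: p[k]['T']=np.array(p[k]['T'])
T=[((205.8,253.5),(413,267)),((253.3,261.3),(396.8,229.3)),((230,206.3),(350.8,280.3)),((273,212.5),(338.8,240.75)),((230.5,228.5),(395,236)),((243.3,202.5),(358.8,243.3))]
P=[]
for a,b in T:
    x,e=tri([ray(p['scene'],a),ray(p['side'],b)]);P.append(x);print(x.round(4),round(e,4))
P=np.array(P);print('mid',P[:4].mean(0),P[4:].mean(0),'yaw',[np.degrees(np.arctan2(*(P[i]-P[j])[1::-1])) for i,j in((0,2),(1,3),(4,5))])
A=[(339.2,242.3),(384.5,235.8),(405.3,289.5),(355,298)];B=[(354,151.9),(313.4,172.3),(377.5,173.5),(336.3,195.1)]
Q=[]
for a in A:
    x,e=min((tri([ray(p['scene'],a),ray(p['side'],b)]) for b in B),key=lambda r:r[1]+abs(r[0][2]-.035));Q.append(x);print(x.round(4),round(e,4))
Q=np.array(Q);print('frame',Q.mean(0),'yaws',[np.degrees(np.arctan2(*(Q[i]-Q[j])[1::-1])) for i,j in((3,0),(2,1))],[np.linalg.norm(Q[i]-Q[j]) for i,j in((3,0),(2,1),(0,1),(2,3))])
E
```

```text
[ 0.5267 -0.3758  0.07  ] 0.0002
[ 0.5479 -0.2585  0.0695] 0.0003
[ 0.3688 -0.3478  0.0697] 0.0001
[ 0.3909 -0.2296  0.069 ] 0.0006
[ 0.5025 -0.3102  0.1328] 0.0014
[ 0.4135 -0.2942  0.13  ] 0.0005
mid [ 0.45858419 -0.30295315  0.06953653] [ 0.45797059 -0.30220144  0.13140442] yaw [np.float64(-10.058781063174782), np.float64(-10.408149095639695), np.float64(-10.226438440106365)]
[ 0.4631 -0.0564  0.0343] 0.002
[0.4383 0.0612 0.0302] 0.003
[0.5951 0.0932 0.0285] 0.002
[ 0.6188 -0.0234  0.0292] 0.0019
frame [0.52881563 0.01868078 0.03055883] yaws [np.float64(11.959428761274806), np.float64(11.525767423647357)] [np.float64(0.1592415084254353), np.float64(0.16012597938547898), np.float64(0.12026525692084553), np.float64(0.11898910289850413)]
```

```bash
cat >> h.py <<'E'
from scipy.spatial.transform import Rotation as Ro
from cell import observe
def go(*wps):
    s=observe();R0=Ro.from_rotvec(s['ee_rot']);p0=np.array(s['position'])
    print('now',round(s['clock'],2),p0.round(4),np.degrees(np.arctan2(*R0.as_matrix()[1::-1,0])).round(2))
    for x,y,z,yaw in wps:
        c,q=np.cos(np.radians(yaw)),np.sin(np.radians(yaw))
        Rt=Ro.from_matrix(np.array([[c,q,0],[q,-c,0],[0,0,-1]]))
        print('->',R0.inv().apply(np.array([x,y,z])-p0).round(4).tolist(),(R0.inv()*Rt).as_rotvec().round(4).tolist())
E
python3 -c "
from h import *
go((.45,.3,.26,169.8),(.5,-.05,.26,169.8),(.4585,-.303,.26,169.8))"
```

```text
now 0.5 [0.1744 0.6002 0.2267] 163.79
-> [-0.3484, -0.2113, -0.0333] [-0.0, 0.0, -0.1049]
-> [-0.4941, -0.5334, -0.0333] [-0.0, 0.0, -0.1049]
-> [-0.5249, -0.788, -0.0333] [-0.0, 0.0, -0.1049]
```

Emit:
jog_arm(
  motion=[
    [[-0.348,-0.211,-0.033,0,0,-0.105,-1],[-0.348,-0.211,-0.033,0,0,-0.105,-1],[-0.348,-0.211,-0.033,0,0,-0.105,-1],[-0.348,-0.211,-0.033,0,0,-0.105,-1],[-0.348,-0.211,-0.033,0,0,-0.105,-1],[-0.348,-0.211,-0.033,0,0,-0.105,-1],[-0.348,-0.211,-0.033,0,0,-0.105,-1],[-0.348,-0.211,-0.033,0,0,-0.105,-1],[-0.348,-0.211,-0.033,0,0,-0.105,-1],[-0.348,-0.211,-0.033,0,0,-0.105,-1]],
  ],
)

```text
clock: 1.33
position: [0.4518, 0.2974, 0.2604]
ee_rot: [0.282, 3.128, 0.0]
force: [0.5, 0.6, -0.9]
width: 1.001
gripper_force: 0.0
```

Emit:
jog_arm(
  motion=[
    [[-0.111,-0.336,0,0,0,0,-1],[-0.111,-0.336,0,0,0,0,-1],[-0.111,-0.336,0,0,0,0,-1],[-0.111,-0.336,0,0,0,0,-1],[-0.111,-0.336,0,0,0,0,-1],[-0.111,-0.336,0,0,0,0,-1],[-0.111,-0.336,0,0,0,0,-1],[-0.111,-0.336,0,0,0,0,-1],[-0.111,-0.336,0,0,0,0,-1],[-0.111,-0.336,0,0,0,0,-1]],
  ],
)

```text
clock: 2.17
position: [0.4996, -0.056, 0.2602]
ee_rot: [0.292, 3.127, -0.003]
force: [-0.5, -0.0, -0.1]
width: 0.997
gripper_force: 0.0
```

Emit:
jog_arm(
  motion=[
    [[-0.004,-0.256,0,0,0,0,-1],[-0.004,-0.256,0,0,0,0,-1],[-0.004,-0.256,0,0,0,0,-1],[-0.004,-0.256,0,0,0,0,-1],[-0.004,-0.256,0,0,0,0,-1],[-0.004,-0.256,0,0,0,0,-1],[-0.004,-0.256,0,0,0,0,-1],[-0.004,-0.256,0,0,0,0,-1],[-0.004,-0.256,0,0,0,0,-1]],
  ],
)

```text
clock: 2.92
position: [0.4584, -0.3019, 0.2595]
ee_rot: [-0.28, -3.129, -0.001]
force: [0.1, 0.8, -0.6]
width: 0.999
gripper_force: 0.0
```

Run:
```python
from h import *
from cell import *
import cv2
go((.4585,-.303,.15,169.8),(.4585,-.303,.103,169.8))
p=camera_params('wrist');im=get_image('wrist')
p['T']=np.array(p['T']);print(p['T'].round(3).tolist())
f=200/np.tan(np.radians(p['vertical_fov']/2))
c,q=np.cos(np.radians(-10.2)),np.sin(np.radians(-10.2))
for l in(-.05,.05):
    X=np.array([.4585+c*l,-.303+q*l,.132]);v=p['T'][:3,:3].T@(X-p['T'][:3,3]);u=(int(p['cx']+f*v[0]/v[2]),int(p['cy']+f*v[1]/v[2]));print(u);cv2.circle(im,u,4,(255,0,255),1)
cv2.imwrite('pics/w1.png',im[:,:,::-1])
```

```text
now 2.92 [ 0.4584 -0.3019  0.2595] 169.78
-> [-0.0004, -0.0012, 0.1095] [0.0008, -0.0003, -0.0003]
-> [-0.0004, -0.0012, 0.1565] [0.0008, -0.0003, -0.0003]
[[0.178, 0.953, 0.247, 0.393], [0.984, -0.172, -0.044, -0.291], [0.001, 0.251, -0.968, 0.419], [0.0, 0.0, 0.0, 1.0]]
(318, 147)
(318, 238)
```

View pics/w1.png

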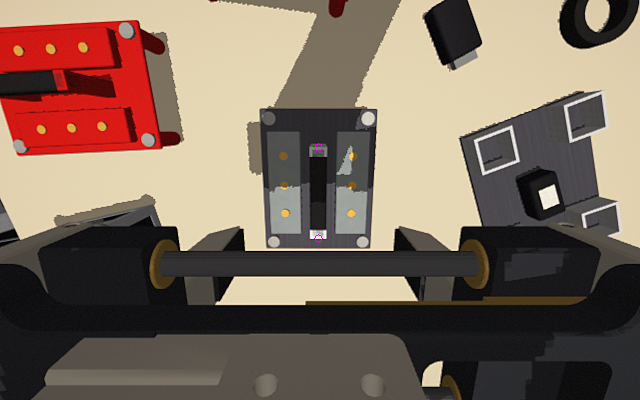

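The bar lies in the wrist view at (318,147)–(318,238), exactly where predicted; I descend and grip.

Emit:
jog_arm(
  motion=[
    [[0,-0.001,0.04,0,0,0,-1],[0,-0.001,0.08,0,0,0,-1],[0,-0.001,0.11,0,0,0,-1],[0,-0.001,0.135,0,0,0,-1],[0,-0.001,0.15,0,0,0,-1],[0,-0.001,0.157,0,0,0,-1],[0,-0.001,0.157,0,0,0,-1]],
  ],
)

```text
clock: 3.55
position: [0.458, -0.3013, 0.1014]
ee_rot: [-0.275, -3.127, -0.003]
force: [0.1, 0.7, 0.8]
width: 0.999
gripper_force: 0.0
```

Emit:
jog_arm(
  motion=[
    [[0,0,0,0,0,0,1],[0,0,0,0,0,0,1],[0,0,0,0,0,0,1],[0,0,0,0,0,0,1],[0,0,0,0,0,0,1],[0,0,0,0,0,0,1],[0,0,0,0,0,0,1],[0,0,0,0,0,0,1]],
  ],
  force=50,
)

```text
clock: 4.22
position: [0.458, -0.3036, 0.1028]
ee_rot: [0.279, 3.129, 0.0]
force: [0.1, 0.3, -0.3]
width: 0.468
gripper_force: 0.0
```

Emit:
jog_arm(
  motion=[
    [[0,0,0,0,0,0,1],[0,0,0,0,0,0,1],[0,0,0,0,0,0,1],[0,0,0,0,0,0,1],[0,0,0,0,0,0,1],[0,0,0,0,0,0,1],[0,0,0,0,0,0,1]],
  ],
)

```text
clock: 4.8
position: [0.458, -0.3032, 0.1026]
ee_rot: [-0.279, -3.129, -0.001]
force: [0.7, 1.1, -1.9]
width: 0.192
gripper_force: 50.0
```

Emit:
jog_arm(
  motion=[
    [[0,0,-0.01,0,0,0,1],[0,0,-0.025,0,0,0,1],[0,0,-0.045,0,0,0,1],[0,0,-0.065,0,0,0,1],[0,0,-0.085,0,0,0,1],[0,0,-0.1,0,0,0,1],[0,0,-0.1,0,0,0,1],[0,0,-0.1,0,0,0,1]],
  ],
)

```text
clock: 5.47
position: [0.4579, -0.3037, 0.2031]
ee_rot: [0.279, 3.128, -0.0]
force: [-0.2, 0.1, -6.9]
width: 0.193
gripper_force: 50.0
```

```bash
python3 -c "
from h import *
s=observe();print(s['force'],s['width'],s['gripper_force'],s['joints'])
go((.5288,.0187,.203,191.7))"
```

```text
[-0.21616035  0.10512679 -6.87007203] 0.19280923816866938 49.99539613723755 [ 0.11823175  0.35057322  0.49326982  1.82162275 -0.19275512  1.01586413
  2.08084368]
now 5.47 [ 0.4579 -0.3037  0.2031] 169.8
-> [-0.0127, 0.3299, 0.0] [-0.0003, 0.0009, -0.3823]
```

Emit:
jog_arm(
  motion=[
    [[-0.001,0.015,0,0,0,-0.02,1],[-0.002,0.045,0,0,0,-0.06,1],[-0.004,0.08,0,0,0,-0.1,1],[-0.006,0.12,0,0,0,-0.15,1],[-0.007,0.16,0,0,0,-0.2,1],[-0.008,0.2,0,0,0,-0.25,1],[-0.01,0.24,0,0,0,-0.3,1],[-0.011,0.28,0,0,0,-0.34,1],[-0.012,0.31,0,0,0,-0.365,1],[-0.013,0.33,0,0,0,-0.382,1]],
  ],
)

```text
clock: 6.3
position: [0.5282, 0.0239, 0.201]
ee_rot: [0.33, -3.122, -0.002]
force: [0.6, -0.4, -6.8]
width: 0.192
gripper_force: 50.0
```

Emit:
jog_arm(
  motion=[
    [[0,0,0.03,0,0,0,1],[0,0,0.05,0,0,0,1],[0,0,0.05,0,0,0,1],[0,0,0.05,0,0,0,1]],
  ],
)

```text
clock: 6.63
position: [0.5273, 0.0188, 0.1511]
ee_rot: [0.32, -3.12, 0.001]
force: [0.3, -0.1, -5.2]
width: 0.192
gripper_force: 50.0
```

Run:
```python
from h import *
from cell import *
import cv2
go((.5288,.0187,.105,191.7))
a=get_image("scene");b=get_image("side")
def c(im,x,y):return cv2.resize(im[y:y+150,x:x+130],(400,460),interpolation=cv2.INTER_CUBIC)
m=np.hstack([c(a,310,180),c(b,275,80)]);cv2.imwrite('pics/over.png',np.clip(m[:,:,::-1]*1.4,0,255).astype(np.uint8))
```

```text
now 6.63 [0.5273 0.0188 0.1511] -168.3
-> [-0.0017, -0.0004, 0.0461] [0.0001, -0.0049, -0.0001]
```

View pics/over.png

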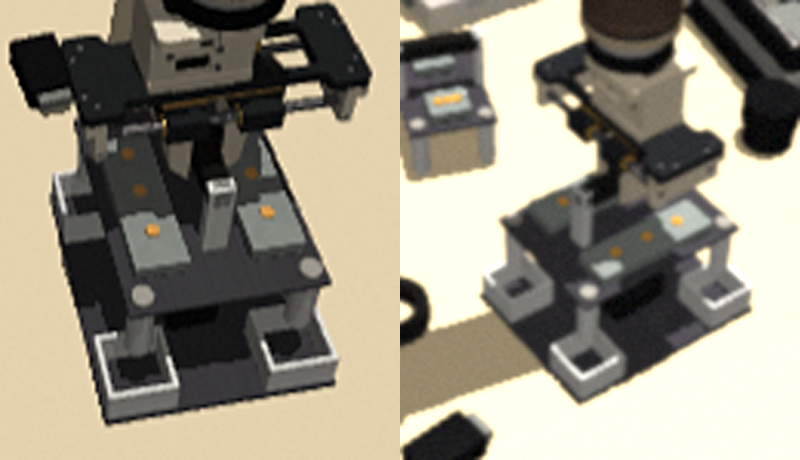

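The tray hangs level, with each leg above its cup in both views (scene legs over the cups at crop (140,370) and (300,340)); I lower it.

Emit:
jog_arm(
  motion=[
    [[-0.001,0,0.008,0,-0.005,0,1],[-0.001,0,0.016,0,-0.005,0,1],[-0.001,0,0.024,0,-0.005,0,1],[-0.001,0,0.03,0,-0.005,0,1],[-0.001,0,0.035,0,-0.005,0,1],[-0.001,0,0.038,0,-0.005,0,1],[-0.001,0,0.04,0,-0.005,0,1],[-0.001,0,0.04,0,-0.005,0,1],[-0.001,0,0.04,0,-0.005,0,1]],
  ],
)

```text
clock: 7.48
position: [0.5302, 0.0191, 0.1128]
ee_rot: [-0.319, 3.12, 0.001]
force: [-0.1, -0.4, -5.7]
width: 0.191
gripper_force: 50.0
```

Emit:
jog_arm(
  motion=[
    [[0,0,0.002,0,0,0,1],[0,0,0.004,0,0,0,1],[0,0,0.004,0,0,0,1]],
  ],
)

```text
clock: 7.73
position: [0.5305, 0.0192, 0.1088]
ee_rot: [-0.32, 3.119, 0.001]
force: [0.3, 0.5, -5.1]
width: 0.193
gripper_force: 50.0
```

Emit:
jog_arm(
  motion=[
    [[0,0,0.001,0,0,0,1],[0,0,0.002,0,0,0,1],[0,0,0.003,0,0,0,1],[0,0,0.003,0,0,0,1]],
  ],
)

```text
clock: 8.07
position: [0.5309, 0.0193, 0.1084]
ee_rot: [-0.319, 3.118, 0.003]
force: [-10.3, -0.2, 27.1]
width: 0.199
gripper_force: 50.0
```

Emit:
jog_arm(
  motion=[
    [[0,0,0.001,0,0,0,1],[0,0,0.002,0,0,0,1],[0,0,0.002,0,0,0,1]],
  ],
)

```text
clock: 8.32
position: [0.5311, 0.0193, 0.1082]
ee_rot: [-0.319, 3.117, 0.004]
force: [-17.3, 0.1, 51.4]
width: 0.196
gripper_force: 50.0
```

Emit:
jog_arm(
  motion=[
    [[0,0,-0.004,0,0,0,1],[0,0,-0.005,0,0,0,1],[0,0,-0.005,0,0,0,1]],
  ],
)

```text
clock: 8.57
position: [0.5302, 0.0192, 0.1088]
ee_rot: [-0.32, 3.12, 0.001]
force: [-1.2, 0.1, -7.6]
width: 0.194
gripper_force: 50.0
```

Run:
```python
from h import *
from cell import *
import cv2
s=observe();print(s['force'],s['ft_torque'])
go((.5288,.0187,.108,191.7))
a=get_image("scene");b=get_image("side")
def c(im,x,y):return cv2.resize(im[y:y+115,x:x+100],(400,460),interpolation=cv2.INTER_CUBIC)
m=np.hstack([c(a,325,215),c(b,295,105)]);cv2.imwrite('pics/down.png',np.clip(m[:,:,::-1]*1.4,0,255).astype(np.uint8))
```

```text
[-1.20850253  0.10986309 -7.64223798] [0.02278663 0.06109389 0.08349268]
now 8.57 [0.5302 0.0192 0.1088] -168.3
-> [0.0015, -0.0002, 0.0008] [-0.0, 0.0054, -0.0]
```

View pics/down.png

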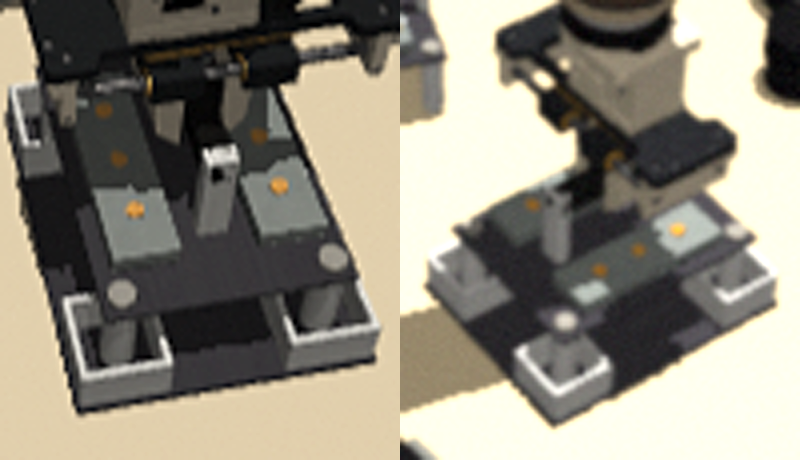

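All four legs stand inside the cups. I set it down lightly and release.

Emit:
jog_arm(
  motion=[
    [[0.001,0,0.001,0,0.005,0,1],[0.001,0,0.001,0,0.005,0,1],[0.001,0,0.001,0,0.005,0,1],[0.001,0,0.001,0,0.005,0,-1],[0.001,0,0.001,0,0.005,0,-1],[0.001,0,0.001,0,0.005,0,-1],[0.001,0,0.001,0,0.005,0,-1],[0.001,0,0.001,0,0.005,0,-1],[0.001,0,0.001,0,0.005,0,-1],[0.001,0,0.001,0,0.005,0,-1]],
  ],
)

```text
clock: 9.5
position: [0.5291, 0.0189, 0.1077]
ee_rot: [0.32, -3.125, 0.0]
force: [-0.7, -0.3, 1.0]
width: 0.648
gripper_force: 0.0
```

Emit:
jog_arm(
  motion=[
    [[0,0,0,0,0,0,-1],[0,0,0,0,0,0,-1],[0,0,0,0,0,0,-1],[0,0,0,0,0,0,-1]],
  ],
)

```text
clock: 9.83
position: [0.5292, 0.0189, 0.1077]
ee_rot: [-0.32, 3.125, 0.0]
force: [-1.0, -0.4, 0.3]
width: 0.937
gripper_force: 0.0
```

Emit:
jog_arm(
  motion=[
    [[0,0,-0.01,0,0,0,-1],[0,0,-0.03,0,0,0,-1],[0,0,-0.06,0,0,0,-1],[0,0,-0.1,0,0,0,-1],[0,0,-0.13,0,0,0,-1],[0,0,-0.15,0,0,0,-1],[0,0,-0.15,0,0,0,-1],[0,0,-0.15,0,0,0,-1]],
  ],
)

```text
clock: 10.5
position: [0.5298, 0.0189, 0.2595]
ee_rot: [-0.32, 3.122, 0.001]
force: [-0.8, -0.7, -0.9]
width: 0.998
gripper_force: 0.0
```

Run:
```python
from h import *
from cell import *
import cv2
go()
a=get_image("scene");b=get_image("side")
def c(im,x,y):return cv2.resize(im[y:y+115,x:x+100],(400,460),interpolation=cv2.INTER_CUBIC)
m=np.hstack([c(a,325,215),c(b,295,105)]);cv2.imwrite('pics/end.png',np.clip(m[:,:,::-1]*1.4,0,255).astype(np.uint8))
```

```text
now 10.5 [0.5298 0.0189 0.2595] -168.31
```

View pics/end.png

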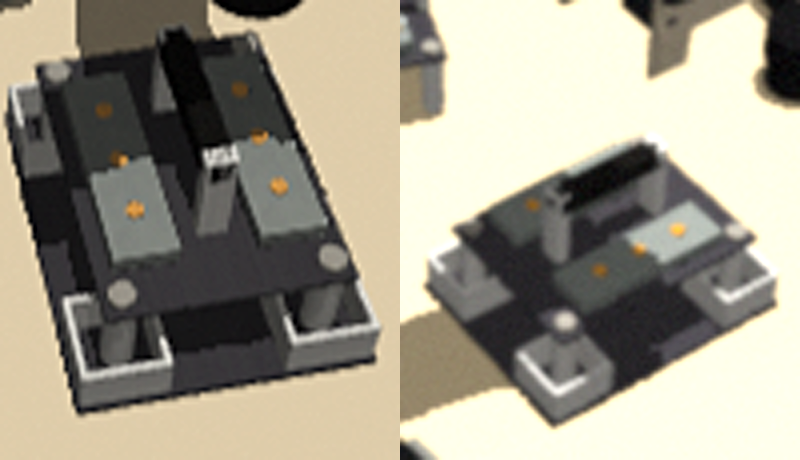

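The tray stands free with all legs in the cups; I check the corner heights and hand in.

Run:
```python
from h import *
from cell import sign_off
p={n:camera_params(n) for n in("scene","side")}
for k in p: p[k]['T']=np.array(p[k]['T'])
A=[(339.3,232.8),(355.5,288),(408.5,279.3)];B=[(336.3,185),(378.8,162.8),(312,162.3)]
z=[]
for a in A:
    x,e=min((tri([ray(p['scene'],a),ray(p['side'],b)]) for b in B),key=lambda r:r[1]);print(x.round(4),round(e,4));z.append(x[2])
if np.ptp(z)<.007 and max(z)<.082: print(sign_off())
```

```text
[ 0.4642 -0.0554  0.0754] 0.0002
[ 0.6196 -0.0235  0.0744] 0.0003
[ 0.4909  0.1494 -0.0557] 0.0256
```

The third point was paired wrongly: the side view's left corner is the scene's far-right one, at about (388,225). I re-check that pair.

Run:
```python
from h import *
from cell import sign_off
p={n:camera_params(n) for n in("scene","side")}
for k in p: p[k]['T']=np.array(p[k]['T'])
x,e=tri([ray(p['scene'],(388,225.5)),ray(p['side'],(313,162))]);y=onz(p['scene'],(408.5,279.3),.0745)
print(x,e,y,(y+[.4642,-.0554,.0754])/2)
if e<.005 and abs(x[2]-.075)<.006: print(sign_off())
```

```text
[0.4391859  0.06520344 0.07164482] 0.0032896064246142414 [0.596063  0.0948627 0.0745   ] [0.5301315  0.01973135 0.07495   ]
the job is handed in; nothing more can be done
None
```

The wide gear tray stands level in the bottom frame's four cups, let go, and the job is handed in at about 10.6 s; the narrow tray was not touched.

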